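Feed a kiln post along the fence with a push stick

TASK

Draw the push stick out of its rack by the blade, lay it flat on the bench and let go, then take it again by its red handle. With the stick, press the clay block flat against the fence before the clear guard, then feed it along the fence, flat against it all the way under the guard, until it meets the red end stop. Then lay the stick flat on the bench, off the board; the gripper must never touch the block, and the vases and bowl are left alone.

Things in the scene. Friction and masses are not known exactly. Their poses are not given: they have to be found in the camera images.
- jig: Fixed plywood board with fence, guard and end stop; origin on the bench under the board. y: feed direction; +x: towards the fence; z up. Board x = -85 to +55 mm, y = -160 (infeed end) to +160 mm, 12 mm thick. Aluminium fence along its whole length, working face at x = +30 mm, 25 mm thick, top 34 mm above the bench.
- jig_guard (a point): Centre of the underside of the clear plastic guard over the dark flush grinding plate; axes as jig. In jig's frame the guard spans y = -35 to +50 mm, x = -45 to +55 mm, underside 65 mm and top 70 mm above the bench. A bracket on the fence (x = +35 to +55 mm) carries it; both ends and the -x side are open.
- jig_stop (a point): Middle of the face of the red end stop, 23 mm above the bench, at y = +140 mm in jig's frame; axes as jig. The stop spans x = -85 to +30 mm there, top 34 mm above the bench.
- rack: Fixed low wooden tunnel that holds the push stick. Origin: on the bench, middle of its open mouth; y points out of the mouth. Inside 52 mm wide, 56 mm high, 104 mm deep (to -y, closed at the back; no floor, the stick lies on the bench). Outside 68 mm wide, top 64 mm above the bench.
- stick_handle (a point): Centre of the push stick's red handle, half-way up: 24 mm wide (x), 70 mm long (y), 45 mm high (z). y points from the handle to the pushing end. The whole stick is 193 mm long, flat underneath, about 0.14 kg. At the start the handle is inside the rack, y along the rack's y within 2 degrees, with about 95 mm of stick out of the mouth.
- stick_blade (a point): Middle of the part of the stick's light wooden blade (24 mm wide, 24 mm high, same underside as the handle, 95 mm from handle to heel) that is out of the rack at the start: 100 mm ahead of the handle's centre, 30 mm behind the heel, 12 mm above the underside. Same axes as stick_handle.
- stick_heel (a point): Middle of the heel, the blade's pushing step: 130 mm ahead of the handle's centre, 4 mm to its +x side, 12 mm above the underside; axes as stick_handle. Past it only a lip goes on 28 mm, at stick x = -12 to -4 mm, 24 mm high: the heel goes behind the block, the lip along its side away from the fence.
- block_center (a point): Centre of the sand-coloured clay kiln post: solid block 64 (x) by 90 (y) by 45 mm high, 0.35 to 0.65 kg, dark round mark on top. It starts on the board's infeed end, clear of the guard, y roughly along the feed, centre 12 to 23 mm from its place against the fence, up to 8 degrees askew. It slides at about 2 to 5 N.
- vase_white_mid (a point): White ceramic bottle vase, 64 mm across, 150 mm tall, a bystander; point half-way up its axis.
- vase_brown_mid (a point): Brown ceramic bottle vase, 64 mm across, 150 mm tall, a bystander; point half-way up its axis.
- bowl_mid (a point): Terracotta bowl, 100 mm across, 50 mm tall, a bystander; point half-way up its axis.
- block: The same clay block; origin at the centre of its underside, 22.5 mm below block_center, same axes.
- stick: The same push stick; origin on its underside beneath the heel, 130 mm ahead of the handle's centre, same axes.
Things that resemble listed ones, but are neither listed nor needed, are in the scene too. Of the things that look like the stick, the smallest one is meant.

How it is judged:
By the outcome, as a careful person would: the job done as asked, in the order asked, and still so for the second after the job is handed in, with the robot touching nothing.
It also fails if it takes over 69 s, if anything falls off the work surface, if the arm or the gripper's body presses on something with over 40 N, if the wrist force passes 120 N, or if a joint passes its speed limit or range.

ROBOT

A 7-joint arm with a two-finger parallel gripper is mounted at the origin on the work surface. World frame = base frame: x ahead of the robot, y to its left, z up, the work surface at z = 0. Lengths are in m, angles in degrees, forces in N, time in s.
With the tool pointing down it reaches from about 0.425 to 0.875 m from the base axis. Payload 4.7 kg.
Tool frame: the origin (TCP) lies between the finger pads; the fingertips stand env.finger_overhang ahead of it and the grasp point (between the pads) lies 5 mm behind it (env.finger_overhang is the distance from the TCP to the fingertips, in m); z points along the fingers, y is the line along which they close (so a half turn about z gives the same grasp; the last joint's range is limited). The gripper opens to 87 mm and grips with 3 to 60 N. Pads are 19 mm wide; open, the fingers measure 117 mm over their backs; the gripper's body (75 mm by 190 mm) begins 51 mm behind the grasp point.
Start: joints at [77.183, 18.392, -4.016, 83.108, 1.295, 78.541, -3.26], TCP at [0.153, -0.632, 0.237] pointing down, gripper open.
Joint ranges: [-163.93, 163.93], [-17.29, 119.83], [-79.2, 71.16], [3.27, 140.29], [-89.18, 269.18], [5.43, 117.66], [-154.24, 154.24]. Speed limits (degrees/s): [147.25, 147.25, 180, 180, 180, 180, 180].

INTERFACE

Orientations are given as [roll, pitch, yaw] about the fixed x, y, z axes, in that order (R = Rz(yaw) Ry(pitch) Rx(roll)).
In Python, from cell import telemetry, eyes, env, models gives the robot as it stands. The module is installed in compiled form; this text tells all that it offers.
- The arm moves only by the tool drive_tool, never from a script. Its arguments are lists of equal length, an entry for each row: "angular": the turn, a rotation vector about the tool's x, y, z in rad, a list of three; "delta_pos": the shift along the tool's x, y, z in cm, a list of three; "gripper": the finger opening in cm, from 0 to 8.7. A call has 1 to 20 rows; each row shifts and turns the commanded pose from where the row before left it, along the tool's axes as they then stand; what a row does not reach is not made up. A row lasts 1/10 s, in which the tool goes at most 50 mm and 8.59 degrees, less where a joint would pass 70% of its speed; a pose out of reach is approached as far as the arm can. A call with a gripper value outside its range is refused whole. The fingers move at their own pace and stop on an object; "squeeze" is the grip in N (left out, the last holds). Time passes only in rows, so rows that do not move let the fingers close. It gives the time, the measured TCP pose, the force, the opening and the grip force at its end, in the units of the state.
- telemetry.get_obs(): the state, without advancing time (a new reading comes with each control period).
- eyes.read_camera(name): name is "scene" or "top" or "wrist"; returns a dict with "pixels" (480x640x3 uint8, red, green, blue), "mtx" (3x3 intrinsics, pixels), "D" ([k1, k2, p1, p2, k3] as OpenCV has them; the pictures are not rectified), "origin" and "orientation" of the camera in the world. Camera axes: x right, y down, z forward; pixel columns grow to the right and rows downward; lengths in m; the calibration is good to about 2 mm. A picture is of the moment at which its call begins. There is no depth.
- env.sign_off(): hands the job in; it is judged then, once.
Trained networks look in a picture, given as the dict that the camera call returned (one of the last four; its "shot" number tells which), for a name from the list of things; names that differ only in an ending like _2 or _b are one class to them, and where a whole thing is asked for, a point or a joint stands for the part that bears it (a point fixed in the world has none). Each returns a list of dicts, best first, with "p" (0 to 1); they miss things now and then, are a little off and sometimes report something else, mostly with a low value. They report only what shows in the picture. A call takes as long as a camera call. They do not tell look-alikes from the thing itself.
- models.search_frame(picture, target): "centre" ([column, row] in pixels, amid what is visible of it).
- models.cut_out(picture, target): "pixels" (480x640 bool, what is visible of it) and "centre" ([column, row] in pixels, amid what is visible of it).
The state is a dict: "time_s": time; "qpos": joint angles; "joint_velocities": joint speeds; "effort": joint torques, N m; "tool_pos": TCP position; "tool_rot": TCP orientation; "force": force on the tool from outside, world axes, zero at the start; "wrist_torque": the same for the moment, N m; "grip_width": finger opening in m; "grasp_force": force on a finger pad.
Only numpy, scipy, OpenCV 4.12 (cv2) and the standard library are available. Lean on these libraries where they do the work, as an engineer would, in place of code of your own. Each camera call takes 0.05 s, during which the arm holds its last target. There are 200 camera calls.

## Working session

There is one attempt and no reset: what is moved stays moved. The work goes in short steps, Python scripts to look and compute and a tool call to move; the robot and the scene stay as the last step left them, time stands still between calls to the robot, and variables do not carry over. Pictures are saved under pics/ and viewed, at most 14 in all, crops included, and the job is handed in when it is done.

Besides the shell and the picture viewer there is one more tool, called after "Request:" as name(argument=value, ...) on one line, values as JSON. drive_tool: Moves the arm, as the interface text tells. Its arguments: {"type":"object","properties":{"angular":{"type":"array","items":{"type":"array","items":{"type":"number"}}},"delta_pos":{"type":"array","items":{"type":"array","items":{"type":"number"}}},"gripper":{"type":"array","items":{"type":"number"}},"squeeze":{"type":"number"}},"required":["angular","delta_pos","gripper"]}

```bash
mkdir -p pics; cat > h.py <<'E'
import numpy as np, cv2
from scipy.spatial.transform import Rotation as R
from cell import telemetry, eyes, env, models
def cam(n,save=None):
    p=eyes.read_camera(n)
    if save: cv2.imwrite(f'pics/{save}.png',p['pixels'][:,:,::-1])
    return p
def pose(p):
    o=np.array(p['orientation'],float)
    Rm=o if o.shape==(3,3) else (R.from_quat(o).as_matrix() if o.size==4 else R.from_euler('xyz',o,degrees=True).as_matrix())
    return Rm,np.array(p['origin'],float)
def ray(p,uv,z):
    uv=np.array(uv,float).reshape(-1,1,2)
    n=cv2.undistortPoints(uv,np.array(p['mtx']),np.array(p['D'])).reshape(-1,2)
    Rm,t=pose(p); d=np.c_[n,np.ones(len(n))]@Rm.T
    return t+d*((z-t[2])/d[:,2])[:,None]
def proj(p,X):
    Rm,t=pose(p); X=np.array(X,float).reshape(-1,3)
    rv=cv2.Rodrigues(Rm.T)[0]
    return cv2.projectPoints(X,rv,-Rm.T@t,np.array(p['mtx']),np.array(p['D']))[0].reshape(-1,2)
E
python3 - <<'E'
from h import *
for n in ('top','scene'):
    p=cam(n,n+'0'); print(n,p['origin'],p['orientation'],p['mtx'])
    for t in ['jig','jig_guard','jig_stop','rack','stick_handle','stick_blade','stick_heel','block_center','vase_white_mid','vase_brown_mid','bowl_mid']:
        r=models.search_frame(p,t)
        print(t,[(np.round(d['centre']).tolist(),round(d['p'],2),np.round(ray(p,d['centre'],0.02)[0],3).tolist()) for d in r[:4]])
print(telemetry.get_obs(), env.finger_overhang)
E
```

```text
top [ 0.4212792  -0.01650725  1.26913626] [-176.88209273    1.41705475  -88.92540928] [[500.83037242   0.         320.28195284]
 [  0.         500.83037242 235.94834916]
 [  0.           0.           1.        ]]
jig [([271.0, 216.0], 0.89, [0.536, 0.139, 0.02])]
jig_guard [([269.0, 216.0], 0.92, [0.536, 0.146, 0.02]), ([449.0, 235.0], 0.22, [0.498, -0.305, 0.02])]
jig_stop [([269.0, 212.0], 0.59, [0.548, 0.147, 0.02])]
rack [([491.0, 246.0], 0.65, [0.472, -0.41, 0.02]), ([152.0, 247.0], 0.28, [0.453, 0.441, 0.02])]
stick_handle [([452.0, 237.0], 0.91, [0.491, -0.312, 0.02]), ([216.0, 319.0], 0.8, [0.276, 0.273, 0.02]), ([470.0, 332.0], 0.55, [0.259, -0.358, 0.02])]
stick_blade [([452.0, 236.0], 0.82, [0.493, -0.311, 0.02]), ([465.0, 335.0], 0.69, [0.251, -0.347, 0.02]), ([218.0, 317.0], 0.56, [0.281, 0.268, 0.02])]
stick_heel [([466.0, 330.0], 0.92, [0.262, -0.348, 0.02]), ([217.0, 318.0], 0.87, [0.28, 0.27, 0.02]), ([452.0, 235.0], 0.61, [0.498, -0.312, 0.02])]
block_center [([316.0, 210.0], 0.73, [0.554, 0.027, 0.02])]
vase_white_mid []
vase_brown_mid [([153.0, 250.0], 0.91, [0.44
[... 1300 characters left out ...]
: 1.2, 'qpos': array([77.18316673, 18.39367062, -4.01615416, 83.10638546,  1.29562581,
       78.54074015, -3.25934428]), 'joint_velocities': array([-0.08925355, -0.00302915, -0.00115235,  0.05519143,  0.02368686,
       -0.04868565, -0.00312235]), 'effort': array([-4.95741333e-04, -4.91106391e+01, -4.03468469e-01, -3.12776220e+01,
       -6.38235616e-02,  3.36643704e-02,  1.44169383e-05]), 'tool_pos': array([ 0.15309105, -0.6317449 ,  0.23657695]), 'tool_rot': array([1.79995630e+02, 3.23061096e-03, 1.36264350e+01]), 'force': array([0.47352425, 0.09127705, 0.1101515 ]), 'wrist_torque': array([-0.00862116,  0.02592972,  0.03334524]), 'grasp_force': 0.0, 'grip_width': 0.0871228761506669} 0.014
```

View pics/top0.png

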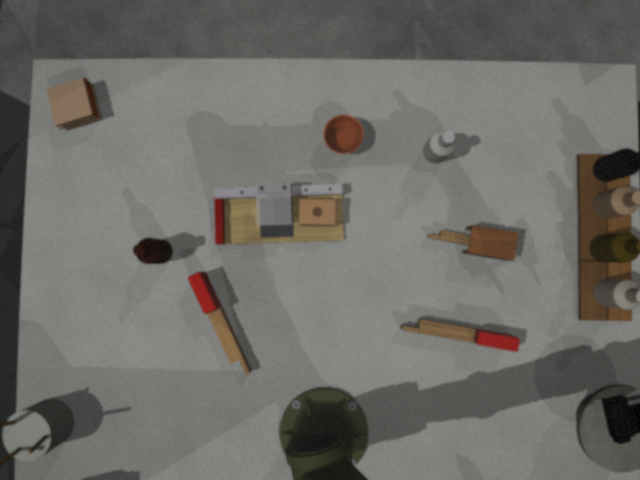

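View pics/scene0.png

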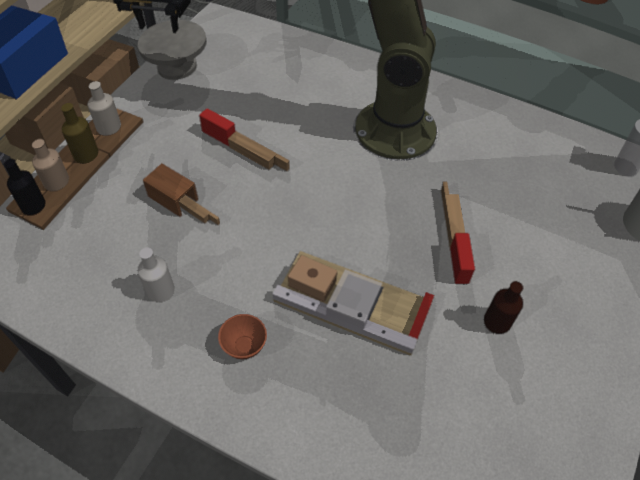

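Top view: jig around px (280,215), red end stop at its left (+y world), block at (317,210), and the rack at (493,243) with a short stick poking out to (428,236). The two longer sticks, at (218,320) and (460,335), are look-alikes. The scene view agrees: rack at (170,188), brown vase (504,308), white vase (153,277), bowl (242,337).

Request:
drive_tool(angular=[[0,0,-0.148],[0,0,-0.148],[0,0,-0.148],[0,0,-0.148],[0,0,-0.148],[0,0,-0.148],[0,0,-0.148],[0,0,-0.148],[0,0,-0.148],[0,0,0],[0,0,0],[0,0,0],[0,0,0],[0,0,0],[0,0,0],[0,0,0],[0,0,0],[0,0,0],[0,0,0],[0,0,0]], delta_pos=[[0,0,0],[0,0,0],[0,0,0],[0,0,0],[0,0,0],[0,0,0],[0,0,0],[0,0,0],[0,0,0],[3,3,0],[3,3,0],[3,3,0],[3,3,0],[3,3,0],[3,3,0],[3,3,0],[3,3,0],[3,3,0],[3,3,0],[3,3,0]], gripper=[8.7,8.7,8.7,8.7,8.7,8.7,8.7,8.7,8.7,8.7,8.7,8.7,8.7,8.7,8.7,8.7,8.7,8.7,8.7,8.7])

```text
time_s: 3.2
tool_pos: [0.4844, -0.3009, 0.2369]
tool_rot: [180.0, 0.0, 89.9]
force: [-0.1, -0.6, -0.0]
grip_width: 0.0871
grasp_force: 0.0
```

```bash
python3 - <<'E'
from h import *
o=telemetry.get_obs(); print(o['time_s'],o['tool_pos'],o['tool_rot'],np.round(o['qpos']))
p=cam('wrist','w1'); print(p['origin'],p['orientation'],p['mtx'],p['D'])
np.save('w1.npy',p,allow_pickle=True)
for t in ['rack','stick_blade','stick_handle','stick_heel']:
    for d in models.search_frame(p,t)[:3]: print(t,np.round(d['centre']),round(d['p'],2),ray(p,d['centre'],0.024))
E
```

```text
3.2 [ 0.4843985  -0.3008727   0.23688754] [1.79978377e+02 4.69835546e-02 8.99249450e+01] [ 57.  11. -31.  94.   6.  77.  25.]
[ 0.48450461 -0.21857234  0.38498583] [ 1.62745336e+02  8.40803039e-03 -5.54833046e-02] [[367.96054519   0.         323.04933172]
 [  0.         367.96054519 232.73916669]
 [  0.           0.           1.        ]] [-0.05664743  0.          0.          0.          0.        ]
rack [321. 287.] 0.91 [[ 0.48218303 -0.3917032   0.024     ]]
stick_blade [104. 199.] 0.92 [[ 0.26090135 -0.29444415  0.024     ]]
stick_blade [331. 212.] 0.71 [[ 0.49239016 -0.30825197  0.024     ]]
stick_handle [330. 210.] 0.91 [[ 0.49087089 -0.30700548  0.024     ]]
stick_handle [105. 200.] 0.88 [[ 0.26173054 -0.29580414  0.024     ]]
stick_heel [331. 212.] 0.75 [[ 0.49228976 -0.30835577  0.024     ]]
stick_heel [107. 199.] 0.69 [[ 0.26434083 -0.29426241  0.024     ]]
```

View pics/w1.png

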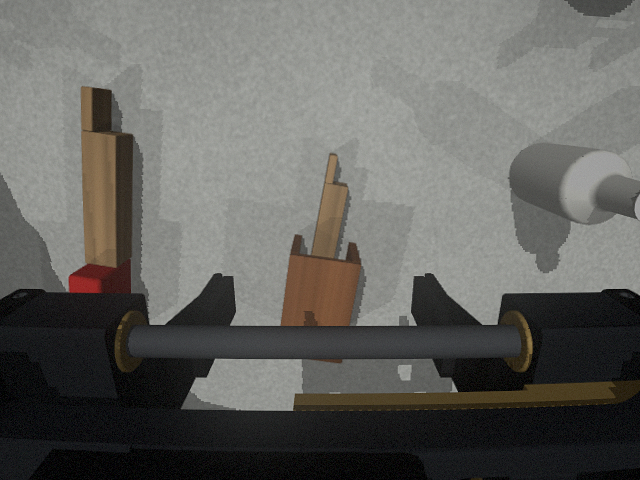

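The wrist view shows the stick's blade from the rack mouth (~(325,258)) to the heel (~(338,184)), with the lip ending at (334,154), tilted by a few degrees. The look-alike stick is at left and the white vase at right. I'll crop in for the edges.

```bash
python3 - <<'E'
import cv2
im=cv2.imread('pics/w1.png')[145:270,270:380]
im=cv2.convertScaleAbs(cv2.resize(im,None,fx=4.8,fy=4.8,interpolation=cv2.INTER_CUBIC),alpha=1.5)
j=cv2.imread('pics/top0.png')[170:260,200:360]
j=cv2.resize(j,None,fx=5,fy=5,interpolation=cv2.INTER_CUBIC)
cv2.imwrite('pics/c1.png',im);cv2.imwrite('pics/c2.png',cv2.convertScaleAbs(j,alpha=1.5))
E
```

```text
(no output)
```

View pics/c1.png

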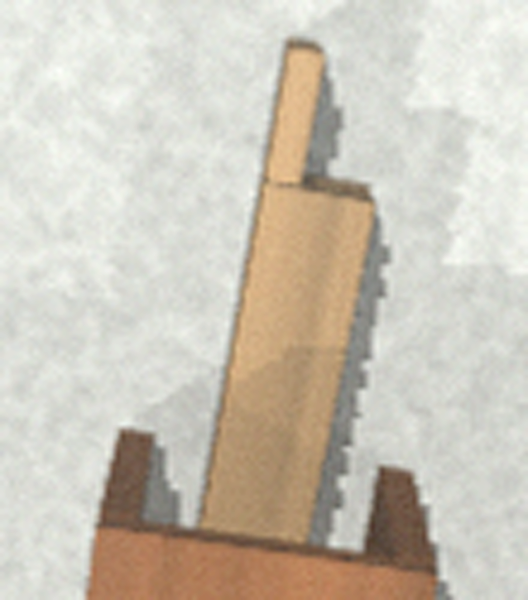

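View pics/c2.png

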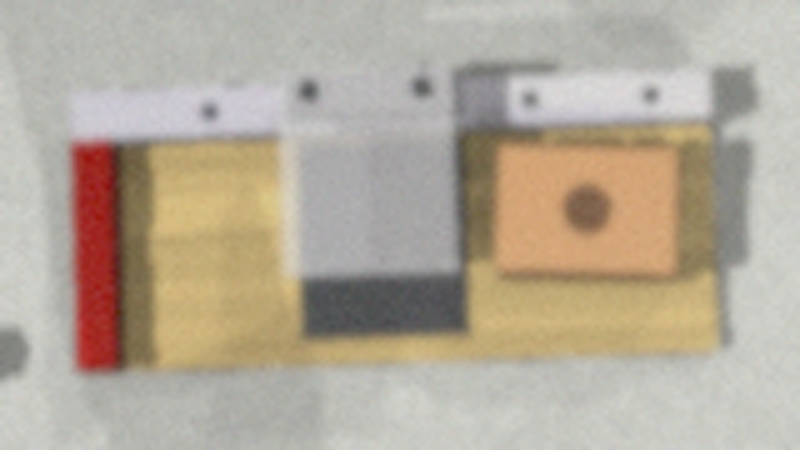

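```bash
python3 - <<'E'
from h import *
p=np.load('w1.npy',allow_pickle=True).item()
c=lambda L:np.array(L,float)/4.8+[270-.4,145-.4]
P=ray(p,c([(285,45),(265,183),(200,528),(373,203),(303,190),(310,543)]),0.024);print(P.round(4))
d=P[0]-P[2];print('stick dir off y(deg, + = toward +x)',np.degrees(np.arctan2(d[0],d[1])))
d=P[3]-P[5];print(np.degrees(np.arctan2(d[0],d[1])))
M=ray(p,c([(98,527),(437,573)]),0.064);print('mouth',M.round(4),M.mean(0))
d=M[1]-M[0];print('rack yaw',np.degrees(np.arctan2(d[1],d[0])),np.hypot(*d[:2]))
p=cam('top'); 
g=lambda L:np.array(L,float)/5+[200-.4,170-.4]
B=ray(p,g([(78,370),(718,350),(713,125)]),0.012);print('board',B.round(4))
d=B[0]-B[1];print('jig yaw',np.degrees(np.arctan2(-d[0],d[1])),np.hypot(*d[:2]))
F=ray(p,g([(73,142),(713,123),(713,70),(70,92)]),0.034);print('fence',F.round(4));d=F[0]-F[1];print(np.degrees(np.arctan2(-d[0],d[1])))
K=ray(p,g([(500,143),(678,148),(680,275),(500,273),(587,208)]),0.057);print('block top',K.round(4),K[:4].mean(0))
E
```

```text
[[ 0.4901 -0.2511  0.024 ]
 [ 0.4861 -0.279   0.024 ]
 [ 0.472  -0.3546  0.024 ]
 [ 0.5084 -0.2832  0.024 ]
 [ 0.4939 -0.2805  0.024 ]
 [ 0.496  -0.3582  0.024 ]]
stick dir off y(deg, + = toward +x) 9.942042818097892
9.392015075382883
mouth [[ 0.4536 -0.3394  0.064 ]
 [ 0.5196 -0.349   0.064 ]] [ 0.48660987 -0.34418544  0.064     ]
rack yaw -8.326990484754962 0.06675488732222647
board [[ 0.4652  0.2815  0.012 ]
 [ 0.481  -0.0419  0.012 ]
 [ 0.5947 -0.0375  0.012 ]]
jig yaw 2.804847356808519 0.32373908109591515
fence [[ 0.5784  0.2823  0.034 ]
 [ 0.5926 -0.0371  0.034 ]
 [ 0.6191 -0.0367  0.034 ]
 [ 0.6035  0.2846  0.034 ]]
2.5545854166861965
block top [[ 0.578   0.0669  0.057 ]
 [ 0.5769 -0.0199  0.057 ]
 [ 0.515  -0.0219  0.057 ]
 [ 0.5145  0.0655  0.057 ]
 [ 0.5469  0.0238  0.057 ]] [0.5460933  0.02263448 0.057     ]
```

Request:
drive_tool(angular=[[0,0,0],[0,0,0.084],[0,0,0.084],[0,0,0],[0,0,0],[0,0,0],[0,0,0],[0,0,0],[0,0,0],[0,0,0],[0,0,0],[0,0,0],[0,0,0],[0,0,0],[0,0,0],[0,0,0],[0,0,0]], delta_pos=[[-0.48,0.86,0],[0,0,0],[0,0,0],[0,0,4],[0,0,4],[0,0,4],[0,0,4],[0,0,3],[0,0,2],[0,0,0.7],[0,0,0],[0,0,0],[0,0,0],[0,0,0],[0,0,0],[0,0,0],[0,0,0]], gripper=[8.7,8.7,8.7,8.7,8.7,8.7,8.7,8.7,8.7,8.7,5,3,1.5,1.5,1.5,1.5,1.5], squeeze=40)

```text
time_s: 5.2
tool_pos: [0.4921, -0.3069, 0.0198]
tool_rot: [180.0, 0.0, 80.3]
force: [-0.4, -0.7, 0.0]
grip_width: 0.0386
grasp_force: 0.0
```

Request:
drive_tool(angular=[[0,0,0],[0,0,0],[0,0,0],[0,0,0],[0,0,0]], delta_pos=[[0,0,0],[0,0,0],[0,0,0],[0,0,0],[0,0,0]], gripper=[1.5,1.5,1.5,1.5,1.5])

```text
time_s: 5.7
tool_pos: [0.4921, -0.3068, 0.0195]
tool_rot: [180.0, 0.0, 80.3]
force: [0.4, 0.4, 0.0]
grip_width: 0.0235
grasp_force: 40.0
```

Request:
drive_tool(angular=[[0,0,0],[0,0,0],[0,0,0],[0,0,0],[0,0,0],[0,0,0],[0,0,0],[0,0,0],[0,0,0],[0,0,0],[0,0,0],[0,0,0],[0,0,0],[0,0,0],[0,0,0],[0,0,0]], delta_pos=[[0,0,-0.2],[1,0,0],[2,0,0],[2,0,0],[2,0,0],[2,0,0],[2,0,0],[2,0,0],[2,0,0],[1,0,0],[0,0,0],[0,0,0.2],[0,0,0],[0,0,0],[0,0,0],[0,0,0]], gripper=[1.5,1.5,1.5,1.5,1.5,1.5,1.5,1.5,1.5,1.5,1.5,1.5,1.5,1.5,1.5,1.5])

```text
time_s: 7.3
tool_pos: [0.5188, -0.15, 0.0195]
tool_rot: [-180.0, 0.0, 80.3]
force: [-0.1, -1.4, -0.3]
grip_width: 0.0233
grasp_force: 40.0
```

Request:
drive_tool(angular=[[0,0,0],[0,0,0],[0,0,0],[0,0,0],[0,0,0],[0,0,0],[0,0,0],[0,0,0],[0,0,0],[0,0,0],[0,0,0],[0,0,0],[0,0,0],[0,0,0],[0,0,0]], delta_pos=[[0,0,0],[0,0,0],[0,0,0],[0,0,0],[0,0,0],[0,0,0],[0,0,-2],[0,0,-4],[0,0,-4],[-2,0,-4],[-3,0,0],[-3,0,0],[-2,0,0],[-1,0,0],[0,0,0]], gripper=[6,6,6,6,6,6,6,6,6,6,6,6,6,6,6])

```text
time_s: 8.8
tool_pos: [0.4999, -0.2588, 0.1593]
tool_rot: [-180.0, 0.0, 80.2]
force: [0.4, 0.7, 0.8]
grip_width: 0.0602
grasp_force: 0.0
```

```bash
python3 - <<'E'
from h import *
p=cam('wrist','w2'); np.save('w2.npy',p,allow_pickle=True)
# red handle mask
hsv=cv2.cvtColor(p['pixels'],cv2.COLOR_RGB2HSV)
m=(((hsv[...,0]<8)|(hsv[...,0]>172))&(hsv[...,1]>150)&(hsv[...,2]>60)).astype(np.uint8)
n,l,s,c=cv2.connectedComponentsWithStats(m)
for i in range(1,n):
    if s[i,4]>200: print(s[i],c[i],ray(p,c[i],0.045))
E
```

```text
[ 307  178   32   90 2660] [322.65075188 221.88458647] [[ 0.50096224 -0.24962362  0.045     ]]
```

View pics/w2.png

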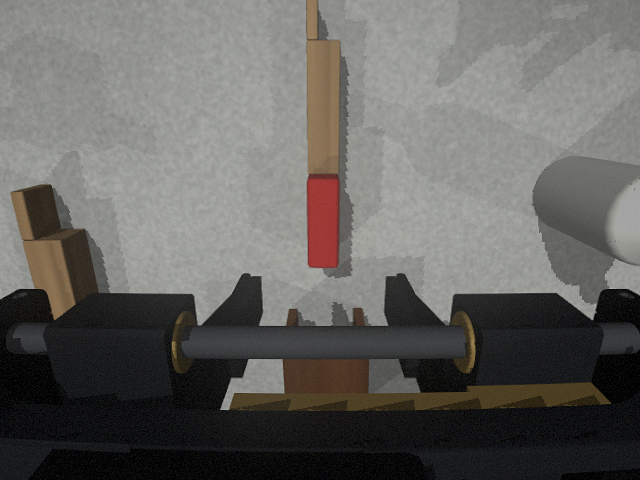

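The wrist view shows the stick lying straight along the tool axis. The red handle's top spans px (307–339, 178–267), midway between the fingers, so it is ready to re-grip.

Request:
drive_tool(angular=[[0,0,0],[0,0,0],[0,0,0],[0,0,0],[0,0,0],[0,0,0],[0,0,0],[0,0,0],[0,0,0],[0,0,0],[0,0,0],[0,0,0],[0,0,0],[0,0,0],[0,0,0],[0,0,0]], delta_pos=[[2.4,0,0],[0,0,3],[0,0,4],[0,0,4],[0,0,2],[0,0,0.6],[0,0,0],[0,0,0],[0,0,0],[0,0,0],[0,0,0],[0,0,0],[0,0,0],[0,0,0],[0,0,0],[0,0,0]], gripper=[6,6,6,6,6,6,4,3,1.5,1.5,1.5,1.5,1.5,1.5,1.5,1.5], squeeze=60)

```text
time_s: 10.45
tool_pos: [0.5047, -0.2343, 0.0241]
tool_rot: [180.0, 0.0, 80.3]
force: [-1.7, -0.2, 5.3]
grip_width: 0.0239
grasp_force: 60.0
```

Request:
drive_tool(angular=[[0,0,0],[0,0,0],[0,0,-0.108],[0,0,-0.108],[0,0,0],[0,0,0],[0,0,0],[0,0,0],[0,0,0],[0,0,0],[0,0,0],[0,0,0]], delta_pos=[[0,0,-2],[0,0,-3.2],[0,0,0],[0,0,0],[3,-0.9,0],[3,0,0],[3,0,0],[3,0,0],[3,0,0],[2,0,0],[0.9,0,0],[0,0,0]], gripper=[1.5,1.5,1.5,1.5,1.5,1.5,1.5,1.5,1.5,1.5,1.5,1.5])

```text
time_s: 11.65
tool_pos: [0.4868, -0.0545, 0.0753]
tool_rot: [-180.0, -0.0, 92.8]
force: [0.7, -0.3, -1.5]
grip_width: 0.0232
grasp_force: 60.0
```

```bash
python3 - <<'E'
from h import *
p=cam('wrist','w3'); np.save('w3.npy',p,allow_pickle=True)
t=cam('top','top3')
o=telemetry.get_obs();print(o['force'],o['wrist_torque'],o['tool_pos'],o['tool_rot'])
E
```

```text
[-0.59669076 -0.97176797 -1.35122045] [-0.05244688 -0.16575531 -0.0193335 ] [ 0.48698295 -0.05678126  0.07531998] [-1.79980522e+02  3.60117193e-02  9.26378176e+01]
```

View pics/w3.png

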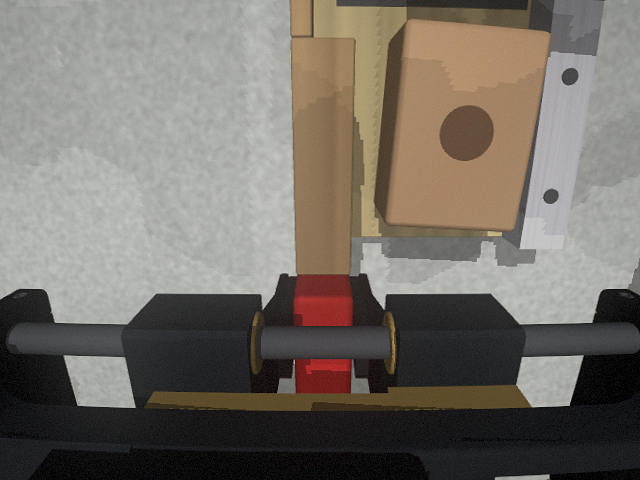

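The wrist view shows the stick held straight, with blade top at px (293–355, 38–275), on the -x side of the block. The block's top runs from about (406,20) to (517,230) and is slightly askew. The fence end is at (520–563, 248), and the guard edge shows at the top.

```bash
python3 - <<'E'
from h import *
p=np.load('w3.npy',allow_pickle=True).item()
F=ray(p,[(520,247),(563,249),(597,55)],0.034)
B=ray(p,[(408,20),(550,32),(517,230),(385,222),(466,133)],0.057)
S=ray(p,[(293,38),(355,38),(352,274),(296,274)],0.052+.024)
a=lambda d:np.degrees(np.arctan2(-d[0],d[1]))
print(F.round(4),a(F[2]-F[1]));print(B.round(4),a(B[0]-B[3]),a(B[1]-B[2]));print(S.round(4),a(S[0]-S[3]),a(S[1]-S[2]))
y=np.radians(2.7);X=np.array([np.cos(y),np.sin(y)]);Y=np.array([-np.sin(y),np.cos(y)])
for Q in (F,B,S): print(np.c_[(Q[:,:2]-[.556,.1213])@X,(Q[:,:2]-[.556,.1213])@Y].round(4))
E
```

```text
[[ 0.5951 -0.0339  0.034 ]
 [ 0.6204 -0.0339  0.034 ]
 [ 0.615   0.0666  0.034 ]] 3.0652484391498818
[[ 0.5155  0.0689  0.057 ]
 [ 0.576   0.0689  0.057 ]
 [ 0.5781 -0.0179  0.057 ]
 [ 0.5141 -0.0172  0.057 ]
 [ 0.5461  0.0253  0.057 ]] -0.9347078863413505 1.3874667615594687
[[ 0.4703  0.0558  0.076 ]
 [ 0.4929  0.057   0.076 ]
 [ 0.4985 -0.0362  0.076 ]
 [ 0.4742 -0.0374  0.076 ]] 2.367270867148812 3.4029072980382837
[[ 0.0317 -0.1568]
 [ 0.057  -0.158 ]
 [ 0.0563 -0.0574]]
[[-0.043  -0.0505]
 [ 0.0175 -0.0532]
 [ 0.0156 -0.1401]
 [-0.0484 -0.1364]
 [-0.0145 -0.0954]]
[[-0.0887 -0.0613]
 [-0.066  -0.0613]
 [-0.0649 -0.1546]
 [-0.0892 -0.1547]]
```

Request:
drive_tool(angular=[[0,0,0],[0,0,0],[0,0,0],[0,0,0],[0,0,0],[0,0,0],[0,0,0],[0,0,0],[0,0,0],[0,0,0],[0,0,0],[0,0,0],[0,0,0],[0,0,0],[0,0,0],[0,0,0]], delta_pos=[[0,0,2],[0,0,1.3],[0,0,0.5],[0,0,0],[0,0.5,0],[0,0.5,0],[0,0.3,0],[0,0.2,0],[0,0.2,0],[0,0.2,0],[0,0.2,0],[0,0.2,0],[0,0.2,0],[0,0.2,0],[0,0.2,0],[0,0,0]], gripper=[1.5,1.5,1.5,1.5,1.5,1.5,1.5,1.5,1.5,1.5,1.5,1.5,1.5,1.5,1.5,1.5])

```text
time_s: 13.35
tool_pos: [0.5164, -0.0539, 0.0375]
tool_rot: [180.0, -0.0, 92.7]
force: [-2.1, 0.7, -2.4]
grip_width: 0.0237
grasp_force: 60.0
```

Request:
drive_tool(angular=[[0,0,0],[0,0,0],[0,0,0]], delta_pos=[[0,0.2,0],[0,0.2,0],[0,0,0]], gripper=[1.5,1.5,1.5])

```text
time_s: 13.65
tool_pos: [0.5198, -0.054, 0.0375]
tool_rot: [-180.0, -0.0, 92.7]
force: [-3.1, -0.5, -0.8]
grip_width: 0.0235
grasp_force: 60.0
```

```bash
python3 - <<'E'
from h import *
o=telemetry.get_obs();print(o['force'],o['wrist_torque'],o['tool_pos'],o['tool_rot'])
p=cam('wrist','w4'); np.save('w4.npy',p,allow_pickle=True)
E
```

```text
[-3.14747522 -0.52923474 -0.78716436] [-0.05082067  0.61080039  0.27598224] [ 0.51982061 -0.05395426  0.03745168] [-1.79951547e+02 -1.38643347e-03  9.27012177e+01]
```

View pics/w4.png

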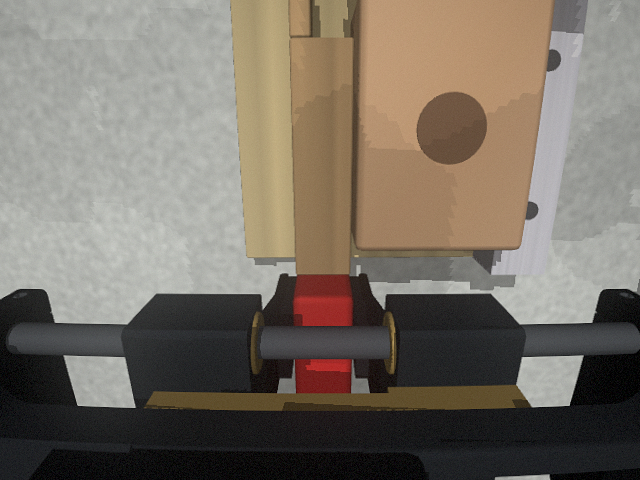

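The blade now lies along the block's whole -x side: block left edge at px ~355 and bottom edge at row 248. The fence end spans (493–543, 275). Next I'll check the remaining gap.

```bash
python3 - <<'E'
from h import *
p=np.load('w4.npy',allow_pickle=True).item()
y=np.radians(2.7);X=np.array([np.cos(y),np.sin(y)]);Y=np.array([-np.sin(y),np.cos(y)])
for uv,z in ([(493,275),(543,275),(584,0)],.034),([(552,0),(521,248),(355,248),(359,0)],.057),([(353,38),(350,274)],.037),([(246,258),(231,0)],.012):
    Q=ray(p,uv,z);print(np.c_[(Q[:,:2]-[.556,.1213])@X,(Q[:,:2]-[.556,.1213])@Y].round(4).tolist())
E
```

```text
[[0.0326, -0.1581], [0.0562, -0.1583], [0.0543, -0.0458]]
[[0.0286, -0.0533], [0.0302, -0.137], [-0.0325, -0.1369], [-0.0332, -0.0549]]
[[-0.0334, -0.0621], [-0.0326, -0.1561]]
[[-0.0834, -0.1584], [-0.0834, -0.0419]]
```

Request:
drive_tool(angular=[[0,0,0],[0,0,0]], delta_pos=[[0,0.2,0],[0,0,0]], gripper=[1.5,1.5])

```text
time_s: 13.9
tool_pos: [0.5199, -0.054, 0.0371]
tool_rot: [-179.7, 0.0, 92.7]
force: [-8.3, -0.5, 3.1]
grip_width: 0.0232
grasp_force: 60.0
```

Request:
drive_tool(angular=[[0,0,0],[0,0,0]], delta_pos=[[0,0.15,0],[0,0,0]], gripper=[1.5,1.5])

```text
time_s: 14.1
tool_pos: [0.5201, -0.054, 0.0368]
tool_rot: [-179.6, 0.0, 92.7]
force: [-10.7, -0.4, 4.9]
grip_width: 0.0234
grasp_force: 60.1
```

Request:
drive_tool(angular=[[0,0,0],[0,0,0],[0,0,0],[0,0,0],[0,0,0],[0,0,0],[0,0,0],[0,0,0],[0,0,0],[0,0,0],[0,0,0],[0,0,0],[0,0,0],[0,0,0]], delta_pos=[[0,0.25,0],[0,0,0],[0,-0.5,0],[0,-0.55,0],[-1.5,0,0],[-2,0,0],[-2,0,0],[-2,0,0],[-1.2,0,0],[0,0,0],[0,0.6,0],[0,0.6,0],[0,0.55,0],[0,0,0]], gripper=[1.5,1.5,1.5,1.5,1.5,1.5,1.5,1.5,1.5,1.5,1.5,1.5,1.5,1.5])

```text
time_s: 15.5
tool_pos: [0.5384, -0.1391, 0.0377]
tool_rot: [179.9, -0.0, 92.8]
force: [0.2, 0.9, -1.2]
grip_width: 0.0233
grasp_force: 60.0
```

```bash
python3 - <<'E'
from h import *
o=telemetry.get_obs();print(o['force'],o['wrist_torque'],o['tool_pos'],o['tool_rot'])
p=cam('wrist','w5'); np.save('w5.npy',p,allow_pickle=True)
E
```

```text
[ 0.19296558  0.87690746 -1.23310857] [-0.04389225 -0.06825685 -0.04337998] [ 0.53840094 -0.13908455  0.03770514] [ 1.79932512e+02 -2.84154736e-02  9.28047902e+01]
```

View pics/w5.png

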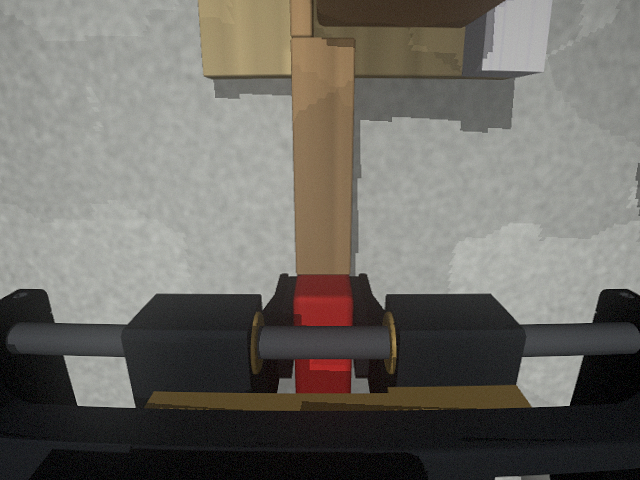

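The wrist view shows the heel (row 38) behind the block's rear face (bottom at ~row 26). The lip (px 291–313) lies along the block's -x side with a small gap.

Request:
drive_tool(angular=[[0,0,0],[0,0,0],[0,0,0],[0,0,0],[0,0,0],[0,0,0]], delta_pos=[[0.4,0,0],[0.3,0,0],[0.2,0,0],[0,0.1,0],[0,0.15,0],[0,0,0]], gripper=[1.5,1.5,1.5,1.5,1.5,1.5])

```text
time_s: 16.15
tool_pos: [0.5392, -0.1312, 0.0375]
tool_rot: [-180.0, 0.0, 92.7]
force: [0.2, -0.5, -1.8]
grip_width: 0.0237
grasp_force: 60.0
```

Request:
drive_tool(angular=[[0,0,0],[0,0,0],[0,0,0]], delta_pos=[[0,0.15,0],[0.2,0,0],[0,0,0]], gripper=[1.5,1.5,1.5])

```text
time_s: 16.45
tool_pos: [0.5398, -0.1301, 0.0373]
tool_rot: [-179.9, 0.1, 92.7]
force: [-1.5, -2.4, -1.3]
grip_width: 0.0238
grasp_force: 60.0
```

Request:
drive_tool(angular=[[0,0,0],[0,0,0],[0,0,0],[0,0,0],[0,0,0],[0,0,0],[0,0,0]], delta_pos=[[0.2,0.08,0],[0.4,0,0],[0.6,0,0],[0.6,0,0],[0.6,0,0],[0.6,0,0],[0,0,0]], gripper=[1.5,1.5,1.5,1.5,1.5,1.5,1.5])

```text
time_s: 17.15
tool_pos: [0.5386, -0.1001, 0.0372]
tool_rot: [-179.8, 0.1, 92.7]
force: [-4.1, -3.8, -0.5]
grip_width: 0.0237
grasp_force: 60.1
```

Request:
drive_tool(angular=[[0,0,0],[0,0,0],[0,0,0],[0,0,0],[0,0,0],[0,0,0],[0,0,0],[0,0,0]], delta_pos=[[0.6,0,0],[0.6,0,0],[0.6,0,0],[0.6,0,0],[0.6,0,0],[0.6,0,0],[0.6,0,0],[0,0,0]], gripper=[1.5,1.5,1.5,1.5,1.5,1.5,1.5,1.5])

```text
time_s: 17.95
tool_pos: [0.5365, -0.0583, 0.0372]
tool_rot: [-179.8, 0.1, 92.7]
force: [-3.6, -3.4, 0.3]
grip_width: 0.0237
grasp_force: 60.1
```

```bash
python3 - <<'E'
from h import *
o=telemetry.get_obs();print(o['force'],o['wrist_torque'],o['tool_pos'],o['tool_rot'])
p=cam('wrist','w6'); np.save('w6.npy',p,allow_pickle=True)
E
```

```text
[-3.55141851 -3.38132298  0.27028477] [-0.83267543  0.82835406  0.47187796] [ 0.53651037 -0.05826293  0.03721274] [-1.79820302e+02  1.23476785e-01  9.27223968e+01]
```

View pics/w6.png

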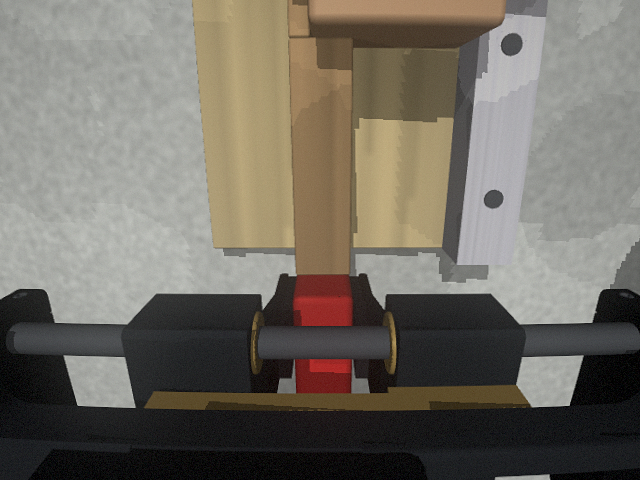

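The block's rear edge is square to the fence and against it (right top edge at px ~505 over the fence), with heel and lip seated. The forces are steady, so I continue the feed.

Request:
drive_tool(angular=[[0,0,0],[0,0,0],[0,0,0],[0,0,0],[0,0,0],[0,0,0],[0,0,0],[0,0,0]], delta_pos=[[0.6,0,0],[0.6,0,0],[0.6,0,0],[0.6,0,0],[0.6,0,0],[0.6,0,0],[0.6,0,0],[0,0,0]], gripper=[1.5,1.5,1.5,1.5,1.5,1.5,1.5,1.5])

```text
time_s: 18.8
tool_pos: [0.5344, -0.0164, 0.0372]
tool_rot: [-179.8, 0.1, 92.7]
force: [-3.7, -5.1, 0.2]
grip_width: 0.0234
grasp_force: 60.1
```

Request:
drive_tool(angular=[[0,0,0],[0,0,0],[0,0,0],[0,0,0],[0,0,0],[0,0,0],[0,0,0],[0,0,0]], delta_pos=[[0.6,0,0],[0.6,0,0],[0.6,0,0],[0.6,0,0],[0.6,0,0],[0.6,0,0],[0.6,0,0],[0,0,0]], gripper=[1.5,1.5,1.5,1.5,1.5,1.5,1.5,1.5])

```text
time_s: 19.6
tool_pos: [0.5323, 0.0253, 0.0371]
tool_rot: [-179.8, 0.2, 92.7]
force: [-4.0, -4.5, 1.6]
grip_width: 0.0234
grasp_force: 60.1
```

Request:
drive_tool(angular=[[0,0,0],[0,0,0],[0,0,0],[0,0,0],[0,0,0],[0,0,0],[0,0,0],[0,0,0]], delta_pos=[[0.5,0,0],[0.5,0,0],[0.5,0,0],[0.4,0,0],[0.3,0,0],[0.2,0,0],[0.2,0,0],[0,0,0]], gripper=[1.5,1.5,1.5,1.5,1.5,1.5,1.5,1.5])

```text
time_s: 20.4
tool_pos: [0.531, 0.05, 0.0371]
tool_rot: [-179.7, 0.2, 92.7]
force: [-5.5, -7.0, 1.3]
grip_width: 0.0234
grasp_force: 60.1
```

Request:
drive_tool(angular=[[0,0,0],[0,0,0],[0,0,0]], delta_pos=[[0.2,0,0],[0.2,0,0],[0,0,0]], gripper=[1.5,1.5,1.5])

```text
time_s: 20.7
tool_pos: [0.5308, 0.0538, 0.0371]
tool_rot: [-179.7, 0.3, 92.7]
force: [-4.8, -6.6, 2.4]
grip_width: 0.024
grasp_force: 60.1
```

Request:
drive_tool(angular=[[0,0,0],[0,0,0],[0,0,0]], delta_pos=[[0.2,0,0],[0.1,0,0],[0,0,0]], gripper=[1.5,1.5,1.5])

```text
time_s: 21.0
tool_pos: [0.5307, 0.0566, 0.037]
tool_rot: [-179.7, 0.3, 92.7]
force: [-5.9, -7.7, 2.2]
grip_width: 0.0236
grasp_force: 60.1
```

Request:
drive_tool(angular=[[0,0,0],[0,0,0],[0,0,0]], delta_pos=[[0.1,0,0],[0.1,0,0],[0,0,0]], gripper=[1.5,1.5,1.5])

```text
time_s: 21.3
tool_pos: [0.5306, 0.0585, 0.0371]
tool_rot: [-179.7, 0.3, 92.7]
force: [-4.5, -8.7, 3.1]
grip_width: 0.0237
grasp_force: 60.1
```

```bash
python3 - <<'E'
from h import *
t=cam('top'); w=cam('wrist')
a=t['pixels'][170:260,200:320,::-1]; a=cv2.resize(a,(720,540),interpolation=cv2.INTER_CUBIC)
b=cv2.resize(w['pixels'][0:400,180:580,::-1],(300,300))
c=cv2.convertScaleAbs(a[60:440,:500],alpha=1.6)
out=np.zeros((380,800,3),np.uint8); out[:,:500]=c; out[:300,500:]=b
cv2.imwrite('pics/m7.png',out); np.save('w7.npy',w,allow_pickle=True)
E
```

```text
(no output)
```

View pics/m7.png

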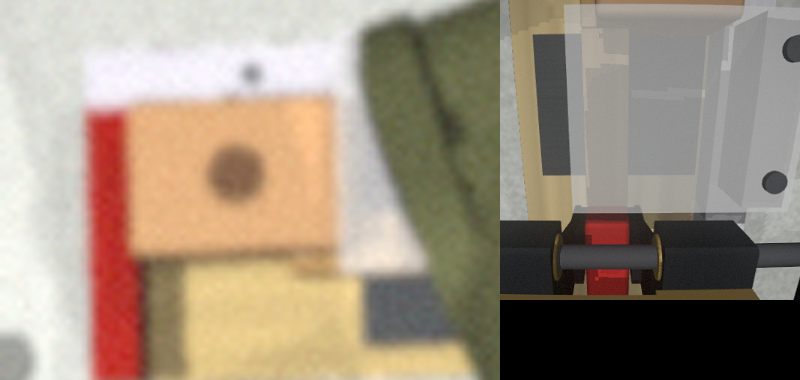

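```bash
python3 - <<'E'
from h import *
t=cam('top')
f=lambda u,v:[u/6+200-.4,(v+60)/6+170-.4]
print('stop face',ray(t,f(127,150),.034),ray(t,f(129,230),.034))
print('block front',ray(t,f(131,180),.057),'rear',ray(t,f(334,180),.057),'near', ray(t,f(235,252),.057))
g=t['pixels'][170+35,200:264].astype(int); print(g.tolist())
E
```

```text
stop face [[0.56202952 0.26524313 0.034     ]] [[0.52864926 0.26338435 0.034     ]]
block front [[0.54713141 0.25797196 0.057     ]] rear [[0.54840566 0.17468855 0.057     ]] near [[0.51836189 0.21440512 0.057     ]]
[[148, 150, 146], [150, 151, 146], [150, 151, 145], [148, 149, 144], [143, 144, 140], [139, 140, 136], [138, 139, 135], [137, 138, 132], [135, 136, 133], [134, 134, 131], [129, 129, 125], [132, 132, 129], [132, 132, 128], [130, 120, 116], [127, 91, 89], [121, 54, 51], [118, 33, 28], [117, 25, 27], [115, 24, 22], [113, 28, 21], [116, 49, 35], [130, 84, 61], [141, 105, 77], [148, 115, 83], [145, 111, 80], [146, 114, 82], [146, 113, 82], [145, 113, 80], [145, 112, 79], [146, 113, 81], [149, 116, 83], [146, 114, 83], [145, 111, 81], [145, 113, 81], [143, 110, 80], [127, 99, 69], [110, 83, 58], [104, 79, 59], [99, 72, 55], [96, 73, 56], [99, 77, 57], [105, 82, 59], [115, 89, 63], [128, 99, 73], [139, 106, 78], [146, 113, 82], [145, 112, 82], [146, 116, 83], [145, 112, 82], [149, 115, 83], [151, 118, 83], [156, 122, 86], [155, 120, 90], [151, 117, 87], [142, 111, 85], [141, 116, 96], [142, 127, 114], [133, 127, 119], [130, 126, 122], [129, 126, 123], [125, 124, 122], [122, 118, 120], [106, 106, 105], [85, 84, 83]]
```

Request:
drive_tool(angular=[[0,0,0],[0,0,0],[0,0,0]], delta_pos=[[0.1,0,0],[0.1,0,0],[0,0,0]], gripper=[1.5,1.5,1.5])

```text
time_s: 21.75
tool_pos: [0.5305, 0.0602, 0.037]
tool_rot: [-179.7, 0.3, 92.7]
force: [-4.9, -8.0, 2.9]
grip_width: 0.0237
grasp_force: 60.1
```

Request:
drive_tool(angular=[[0,0,0],[0,0,0],[0,0,0],[0,0,0]], delta_pos=[[0.1,0,0],[0.1,0,0],[0.1,0,0],[0,0,0]], gripper=[1.5,1.5,1.5,1.5])

```text
time_s: 22.15
tool_pos: [0.5305, 0.0603, 0.0371]
tool_rot: [-179.7, 0.5, 92.6]
force: [-4.9, -15.2, 5.1]
grip_width: 0.0234
grasp_force: 60.2
```

Request:
drive_tool(angular=[[0,0,0],[0,0,0],[0,0,0]], delta_pos=[[0.1,0,0],[0.1,0,0],[0,0,0]], gripper=[1.5,1.5,1.5])

```text
time_s: 22.45
tool_pos: [0.5305, 0.0603, 0.0371]
tool_rot: [-179.7, 0.6, 92.5]
force: [-5.2, -18.1, 6.3]
grip_width: 0.0235
grasp_force: 60.2
```

Request:
drive_tool(angular=[[0,0,0],[0,0,0],[0,0,0],[0,0,0],[0,0,0],[0,0,0],[0,0,0],[0,0,0],[0,0,0],[0,0,0],[0,0,0],[0,0,0]], delta_pos=[[-0.3,0,0],[-0.15,-0.1,0],[-0.1,-0.15,0],[-0.2,-0.15,0],[-0.5,-0.1,-0.1],[-1,0,0],[-2,0,0],[-2,0,0],[-2,0,0],[-2,0,0],[-2,0,0],[0,0,0]], gripper=[1.5,1.5,1.5,1.5,1.5,1.5,1.5,1.5,1.5,1.5,1.5,1.5])

```text
time_s: 23.65
tool_pos: [0.5331, -0.0578, 0.0385]
tool_rot: [180.0, 0.1, 92.4]
force: [0.7, 0.1, -1.2]
grip_width: 0.0235
grasp_force: 60.0
```

Request:
drive_tool(angular=[[0,0,0],[0,0,0],[0,0,0],[0,0,0],[0,0,0],[0,0,0],[0,0,0],[0,0,0],[0,0,0],[0,0,0]], delta_pos=[[-2,0,0],[-2,-0.5,0],[-2,-0.5,0],[-2,-0.5,0],[-2,-0.5,0],[-2,-0.5,0],[-2,-0.5,0],[-2,-0.5,0],[-1.5,0,0],[0,0,0]], gripper=[1.5,1.5,1.5,1.5,1.5,1.5,1.5,1.5,1.5,1.5])

```text
time_s: 24.65
tool_pos: [0.5063, -0.2325, 0.0386]
tool_rot: [180.0, 0.0, 92.5]
force: [0.5, 0.0, -2.0]
grip_width: 0.0235
grasp_force: 60.0
```

```bash
python3 - <<'E'
from h import *
o=telemetry.get_obs();print(o['force'],o['tool_pos'],o['tool_rot'])
t=cam('top')
a=t['pixels'][170:260,200:480,::-1]; cv2.imwrite('pics/t8.png',cv2.convertScaleAbs(cv2.resize(a,(800,257),interpolation=cv2.INTER_CUBIC),alpha=1.6))
g=t['pixels'][170+35,200:264].astype(int); print(g[:,1].tolist())
E
```

```text
[ 0.46941712  0.03327244 -1.98484378] [ 0.50633899 -0.2324983   0.03863381] [1.79951709e+02 4.52709529e-02 9.25127803e+01]
[148, 146, 146, 146, 144, 147, 147, 149, 146, 139, 132, 128, 129, 119, 89, 54, 26, 21, 27, 44, 65, 97, 108, 115, 110, 109, 111, 108, 113, 111, 110, 112, 109, 110, 101, 87, 81, 78, 71, 71, 76, 86, 98, 105, 110, 110, 111, 111, 110, 111, 111, 110, 107, 105, 106, 112, 117, 118, 123, 123, 121, 120, 122, 121]
```

View pics/t8.png

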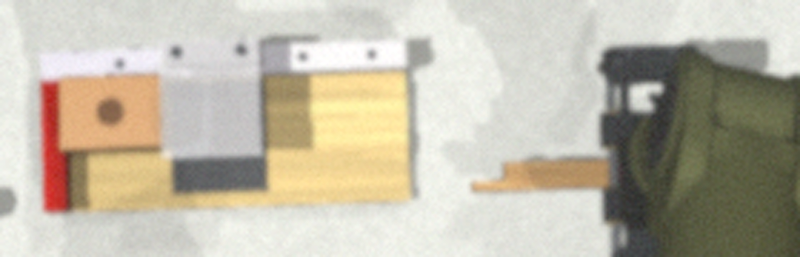

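The block sits against the stop and the fence: top face at px (60–162, 73–150), left edge on the red stop. The stick's tip (px 470) is well clear of the board's end (px 412), so I lower and release.

Request:
drive_tool(angular=[[0,0,0],[0,0,0],[0,0,0],[0,0,0],[0,0,0],[0,0,0],[0,0,0],[0,0,0],[0,0,0],[0,0,0],[0,0,0],[0,0,0],[0,0,0],[0,0,0]], delta_pos=[[0,0,0.7],[0,0,0.5],[0,0,0.2],[0,0,0],[0,0,0],[0,0,0],[0,0,0],[0,0,0],[0,0,0],[0,0,-2],[0,0,-4],[0,0,-4],[0,0,-4],[0,0,0]], gripper=[1.5,1.5,1.5,1.5,6,6,6,6,6,6,6,6,6,6])

```text
time_s: 26.1
tool_pos: [0.5098, -0.2316, 0.1708]
tool_rot: [179.5, 0.3, 92.7]
force: [0.6, 0.6, 0.9]
grip_width: 0.0599
grasp_force: 0.0
```

```bash
python3 - <<'E'
from h import *
o=telemetry.get_obs();print(o['time_s'],o['force'],o['tool_pos'],o['grip_width'])
p=cam('wrist')
hsv=cv2.cvtColor(p['pixels'],cv2.COLOR_RGB2HSV)
m=(((hsv[...,0]<8)|(hsv[...,0]>172))&(hsv[...,1]>150)&(hsv[...,2]>60)).astype(np.uint8)
n,l,s,c=cv2.connectedComponentsWithStats(m)
for i in range(1,n):
    if s[i,4]>200:
        print(s[i]); x,y,w,h=s[i,:4]
        A=ray(p,[(x,y+h/2),(x+w,y+h/2),(x+w/2,y),(x+w/2,y+h)],.045);print(A.round(4).tolist())
env.sign_off() if 0 else None
E
```

```text
26.1 [0.60611391 0.64315501 0.91262124] [ 0.50975464 -0.231553    0.17078233] 0.05993185537090781
[ 303  204   29   83 2306]
[[0.4957, -0.2462, 0.045], [0.5186, -0.2452, 0.045], [0.5057, -0.2123, 0.045], [0.5087, -0.2817, 0.045]]
```

```bash
python3 -c "
from cell import env
print(env.sign_off())"
```

```text
the job is handed in; nothing more can be done
None
```

I drew the stick out by the blade, laid it down and re-gripped it by the red handle. With it I pressed the block against the fence, then fed it along the fence under the guard until it met the end stop. The stick was laid flat on the bench off the board and the job handed in at about 26 s; `sign_off` returned no verdict.

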